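# Pack the last tray of game tiles and snap the case shut

## Task

Set the loose tray of tiles down, right way up and not dropped, in the empty front space of the blue tile case and let go of it. Then push the standing lid fully shut, and after that press the clip on the lid's front edge down until it snaps over by itself and lies home against the front of the case. Leave the bottle, the mug and the tile rack where they are.

Things in the scene. Friction and masses are not known exactly. Their poses are not given: they have to be found in the camera images.
- tray_mid (a point): Centre, half-way up, of the loose tile tray: pale wooden tray 136 (its x) x 46 (its y) x 18 mm high, with five lilac tiles fixed in it as one row 130 x 38 mm, their flat tops 47 mm above the underside. This point is 23.5 mm above the underside; x along the length, z up. About 0.3 kg. Above the wood it can be gripped across the 38 mm tile width.
- tray: The same tray; origin at the centre of its underside, same axes as tray_mid.
- case: Blue open-topped tile case, fixed, 170 (its x) x 220 (its y) x 75 mm high without lid; walls and floor 5 mm. Origin: centre of its underside. Clip side faces its -x; lid hinges on the +x rim. A fixed row of tiles with tops 46 mm above the underside fills x +41 to +80 mm; the empty front space is x -80 to +41, y -105 to +105 mm.
- lid_hinge (a point): Mid-point of the lid's hinge line, at case x = +85, y = 0, z = 75 mm; the hinge runs along the case's y.
- lid (a joint): Lid angle, rad: 0 shut (level on the rim), 1.57 upright, 1.9 fully back. Blue plate 176 mm from hinge to front edge, 220 mm wide, 8 mm thick; shut, it lies from z 75 to 83 mm. The stiff hinge (0.3 N m friction) stays where left; the lid starts about upright and is pushed over from behind, then down.
- clip (a joint): Angle of the snap clip against the lid, rad: 0 open (straight out from the lid's front edge, in the lid's plane), 1.5 closed (folded down against the case's front when the lid is shut). Two-position spring: resists with up to 0.2 N m (most near 0.3 rad), lets go at 0.75 rad, then swings to 1.5 by itself and stays.
- clip_end (a point): Middle of the clip's outer edge, on its upper face when lid shut and clip open. The clip is a grey plate, 90 mm wide (case y -45 to +45), 5 mm thick, reaching 48 mm out from its pivot line, with a 7 mm lip under the outer edge. The pivot runs along the case's y, 1 mm beyond the lid's front edge and half-way through its thickness (lid shut: case x -92, z 79 mm).
- bottle: Bystander: white plastic bottle, diameter 60, 110 mm tall, origin at its underside. Leave alone.
- mug: Bystander: white mug, diameter 76, 90 mm tall, handle at its +y, origin at its underside. Leave alone.
- rack: Bystander: blue tile rack, 70 (x) x 380 (y) x 56 mm high, with a row of lilac tiles, origin at the centre of its underside. Leave alone.
Things that resemble listed ones, but are neither listed nor needed, are in the scene too. Several things look just like the tray: the one meant starts farthest from the robot's base.

How it is judged:
On the way, in this order (a step that is already met when the one before it is completed fails the run):
1. the tray lies right way up in the empty space of the case, let go and at rest (x of tray_mid in the frame of case between -0.075 and 0.03 m and y of tray_mid in the frame of case between -0.09 and 0.09 m and z of tray_mid in the frame of case below 0.036 m and angle between tray_mid's own z axis and vertical below 0.15 rad and linear speed of tray below 0.03 m/s and contact force between the fingers and tray below 0.1 N), for 0.2 s.
2. the lid is fully shut (value of joint lid below 0.05 rad), for 0.2 s.
3. the clip has snapped over, with the lid shut (value of joint clip above 1.35 rad and value of joint lid below 0.05 rad), for 0.2 s.
At the end, for the whole second after the job is handed in: The tray rests released in the case's empty front space (its centre at case x -75 to +30 mm and y within 90 mm, its centre below 36 mm, tilted less than 0.15 rad), the lid is shut (below 0.05 rad) and the clip is snapped home (above 1.35 rad) and still (all of step 1 and all of step 3 and velocity of joint clip below 0.1 rad/s); the robot touches nothing.
It fails at once if the bottle, mug or rack is moved more than 30 mm (distance of any of bottle, mug, rack from where it was at the start of the episode above 0.03 m).
It fails at once if the tray is dropped (it moves faster than 0.9 m/s untouched by the fingers) (contact force between the fingers and tray below 0.1 N and linear speed of tray above 0.9 m/s).
It also fails if it takes over 58 s, if anything falls off the work surface, if the arm or the gripper's body presses on something with over 40 N, if the wrist force passes 120 N, or if a joint passes its speed limit or range.

## Robot

A 6-joint arm with a two-finger parallel gripper is mounted at the origin on the work surface. World frame = base frame: x ahead of the robot, y to its left, z up, the work surface at z = 0. Lengths are in m, angles in rad, forces in N, time in s.
With the tool pointing down it reaches from about 0.35 to 0.975 m from the base axis. Payload 4.9 kg.
Tool frame: the origin (TCP) lies at the very end of the fingers, on their centre line; the grasp point (between the pads) lies 19 mm behind it; x points along the fingers, y is the direction in which the jaws open and shut, and the axes are right-handed (so a half turn about x gives the same grasp; the last joint's range is limited). The gripper opens to 85 mm and grips with 20 to 120 N. Pads are 22 mm wide; open, the fingers measure 114 mm over their backs; the gripper's body (76 mm by 85 mm) begins 54 mm behind the grasp point. The pads swing forward as they close: fully open they stand 13 mm farther back than shut.
Start: joints at [-1.356, 0.053, 1.613, -0, 1.476, -0.119], TCP at [0.205, -0.59, 0.231] pointing down, gripper open.
Joint ranges: [-3.01, 3.01], [-1.01, 2.22], [0.06, 2.58], [-1.02, 4.17], [0.09, 2.62], [-3.14, 3.14]. Speed limits (rad/s): [2.57, 2.57, 3.14, 3.14, 3.14, 3.14].

## Interface

Orientations are given as a rotation vector (axis times angle).
In Python, from station import ctrl, get_image, calibration, finish_job, search_frame, cut_out, mark_of gives the robot as it stands. The module is installed in compiled form; this text tells all that it offers.
- The arm moves only by the tool arm_command, never from a script. Its argument "plan" is a list that holds one entry, the list of rows, each a list of 7 numbers: the shift along the tool's x, y, z in m, then the turn, a rotation vector about the tool's x, y, z in degrees, then the finger opening in m, from 0 to 0.0854. A call has 1 to 20 rows; each row shifts and turns the pose as measured when the row begins, along the tool's axes as they then stand; what a row does not reach is not made up. A row lasts 1/12 s, in which the tool goes at most 41.7 mm and 7.16 degrees, less where a joint would pass 70% of its speed; a pose out of reach is approached as far as the arm can. A call with a gripper value outside its range is refused whole. The fingers move at their own pace and stop on an object; "squeeze" is the grip in N (left out, the last holds). Time passes only in rows, so rows that do not move let the fingers close. It gives the time, the measured TCP pose, the force and the opening at its end, in the units of the state.
- ctrl.get_obs(): the state, without advancing time (a new reading comes with each control period).
- get_image(name): name is "scene" or "top" or "wrist"; returns the picture (420x560x3 uint8, red, green, blue); there is no depth.
- calibration(name): a dict with "fx", "fy", "cx", "cy" (pixels), "cam_to_world" (4x4, takes a point from camera to world coordinates); the wrist camera has in their place "hand_eye" (4x4, takes a point from camera to tool coordinates, whose origin is the TCP and whose axes are the tool frame's). Camera axes: x right, y down, z forward; pixel columns grow to the right and rows downward; lengths in m; the calibration is good to about 2 mm. A picture is of the moment at which its call begins: read the wrist's pose just before it. calibration takes no time and is no camera call.
- finish_job(): hands the job in, once; it reports no verdict.
Trained networks look in the newest picture that a camera, given by its name, has taken for a name from the list of things; names that differ only in an ending like _2 or _b are one class to them, and where a whole thing is asked for, a point or a joint stands for the part that bears it (a point fixed in the world has none). Each returns a list of dicts, best first, with "conf" (0 to 1); they miss things now and then, are a little off and sometimes report something else, mostly with a low value. They report only what shows in the picture. A call takes as long as a camera call. They do not tell look-alikes from the thing itself.
- search_frame(camera, thing): "at" ([x, y, z] in m, in the coordinates of the camera as it stood for that picture, good to about 4 mm: the middle of the surface that is visible of it).
- cut_out(camera, thing): "mask" (420x560 bool, what is visible of it).
- mark_of(camera, thing): "at" ([x, y, z] in m, in the coordinates of the camera as it stood for that picture, good to about 4 mm: a listed point, or the origin of a listed thing).
The state is a dict: "t": time; "q": joint angles; "dq": joint speeds; "effort": joint torques, N m; "tool_pos": TCP position; "tool_rot": TCP orientation; "contact_force": force on the tool from outside, world axes, zero at the start; "wrist_torque": the same for the moment, N m; "opening": finger opening in m.
Only numpy, scipy, OpenCV 4.12 (cv2) and the standard library are available. Lean on these libraries where they do the work, as an engineer would, in place of code of your own. Each camera call takes 0.05 s, during which the arm holds its last target. There are 200 camera calls.

## Working session

There is one attempt and no reset: what is moved stays moved. The work goes in short steps, Python scripts to look and compute and a tool call to move; the robot and the scene stay as the last step left them, time stands still between calls to the robot, and variables do not carry over. Pictures are saved under pics/ and viewed, about 8 in all and at most 12, crops included, and the job is handed in when it is done.

Besides the shell and the picture viewer there is one more tool, called after "Request:" in YAML: its name, and indented under it one key for each argument. arm_command: Moves the arm, as the interface text tells. Its arguments: {"type":"object","properties":{"plan":{"type":"array","items":{"type":"array","items":{"type":"array","items":{"type":"number"}}}},"squeeze":{"type":"number"}},"required":["plan"]}

```bash
mkdir -p pics
cat > h.py <<'E'
import numpy as np, cv2
from scipy.spatial.transform import Rotation as R
from station import *
def T_of(cam):
    c=calibration(cam)
    if cam!='wrist': return np.array(c['cam_to_world'])
    o=ctrl.get_obs(); T=np.eye(4); T[:3,:3]=R.from_rotvec(o['tool_rot']).as_matrix(); T[:3,3]=o['tool_pos']
    return T@np.array(c['hand_eye'])
def w(T,p): return (T@np.r_[p,1])[:3]
def proj(cam,T,p):
    c=calibration(cam); q=np.linalg.inv(T)@np.r_[p,1]
    return np.array([c['fx']*q[0]/q[2]+c['cx'],c['fy']*q[1]/q[2]+c['cy']])
def ray(cam,T,uv,z):
    c=calibration(cam); d=T[:3,:3]@np.array([(uv[0]-c['cx'])/c['fx'],(uv[1]-c['cy'])/c['fy'],1]); o=T[:3,3]
    return o+d*(z-o[2])/d[2]
def snap(cam,f=None):
    T=T_of(cam); im=get_image(cam)
    if f: cv2.imwrite('pics/'+f+'.png',cv2.cvtColor(im,cv2.COLOR_RGB2BGR))
    return T,im
E
python3 - <<'E'
from h import *
np.set_printoptions(precision=3,suppress=True)
ims=[]
for cam in ['top','scene']:
    T,im=snap(cam,cam+'0')
    for th in ['tray','case','lid_hinge','clip_end','bottle','mug','rack']:
        for d in mark_of(cam,th)[:4]:
            p=w(T,d['at']); print(cam,th,round(d['conf'],2),p,proj(cam,T,p).round())
print(ctrl.get_obs()['tool_rot'])
E
```

```text
top tray 0.8 [0.296 0.195 0.001] [219. 296.]
top tray 0.64 [ 0.477 -0.265 -0.004] [378. 234.]
top tray 0.59 [ 0.268 -0.261 -0.001] [379. 307.]
top case 0.76 [0.541 0.032 0.001] [277. 211.]
top lid_hinge 0.8 [0.542 0.119 0.075] [245. 207.]
top clip_end 0.55 [0.541 0.117 0.3  ] [240. 194.]
top bottle 0.73 [0.358 0.371 0.003] [157. 274.]
top rack 0.65 [0.77  0.128 0.003] [245. 134.]
scene tray 0.88 [ 0.271 -0.257  0.002] [186. 178.]
scene tray 0.81 [ 0.479 -0.263  0.005] [175. 221.]
scene tray 0.72 [0.296 0.198 0.001] [327. 180.]
scene case 0.82 [ 0.543  0.034 -0.   ] [280. 235.]
scene lid_hinge 0.9 [0.54  0.121 0.073] [312. 214.]
scene clip_end 0.5 [0.543 0.113 0.303] [315. 142.]
scene bottle 0.79 [0.354 0.371 0.001] [384. 190.]
scene mug 0.91 [ 0.72  -0.301  0.002] [145. 289.]
scene rack 0.92 [0.774 0.125 0.005] [322. 301.]
[ 2.041  0.344 -2.04 ]
```

```bash
python3 -c "
import cv2,numpy as np
a=cv2.imread('pics/top0.png');b=cv2.imread('pics/scene0.png')
cv2.imwrite('pics/a.png',cv2.resize(a,(800,600)))
cv2.imwrite('pics/b.png',cv2.resize(b,(800,600)))"
```

```text
(no output)
```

View pics/a.png

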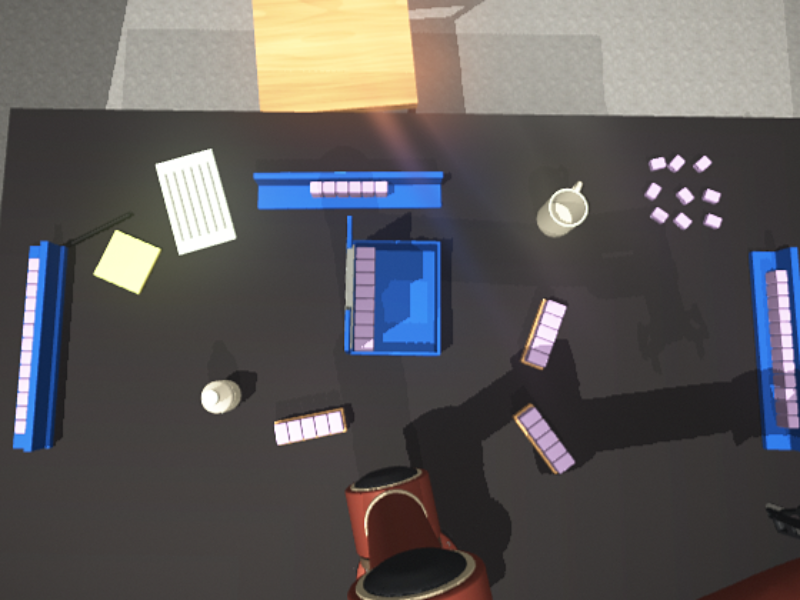

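View pics/b.png

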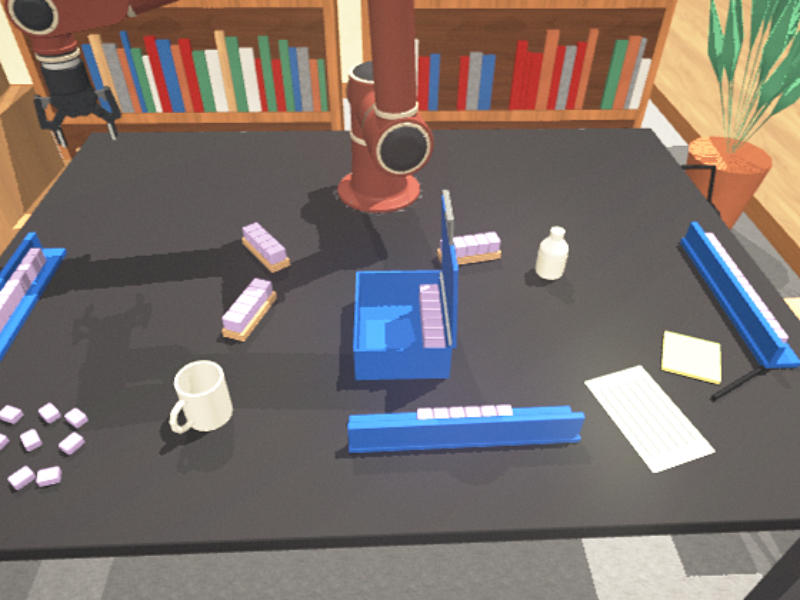

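The target is the tray at about (0.48, -0.265), since the other two are nearer the base (images: target at 544,334 in the enlarged top view). The case's +x points along world +y, its empty front is on the -y side, and the lid stands upright at y≈0.12. Next I work out the move above the tray.

```bash
cat >> h.py <<'E'
np.set_printoptions(precision=4,suppress=True)
def pose():
    o=ctrl.get_obs(); return np.array(o['tool_pos']),R.from_rotvec(o['tool_rot']).as_matrix()
def go(p1,R1,N=None,p0=None,R0=None):
    "constant row (shift mm, turn deg) repeated N times to reach p1,R1"
    if p0 is None: p0,R0=pose()
    rv=R.from_matrix(R0.T@R1).as_rotvec(); d=R0.T@(np.array(p1)-p0)
    if N is None: N=int(np.ceil(max(np.linalg.norm(d)/.038,np.degrees(np.linalg.norm(rv))/6.8,1)))
    S=sum(R.from_rotvec(rv*k/N).as_matrix() for k in range(N))
    print('N',N,'shift m',np.linalg.solve(S,d).round(4),'turn',np.degrees(rv/N).round(2)); 
def down(yaw):
    "tool x down, tool y (jaws) along world direction yaw deg"
    a=np.radians(yaw); x=np.array([0,0,-1.]); y=np.array([np.cos(a),np.sin(a),0]); return np.c_[x,y,np.cross(x,y)]
E
python3 - <<'E'
from h import *
p,Rm=pose(); print(Rm)
T=T_of('top')
im=cv2.imread('pics/top0.png')
c=cut_out('top','tray')
for d in c:
    (cx,cy),s,a=cv2.minAreaRect(np.argwhere(d['mask'])[:,::-1].astype(np.float32)); print(round(d['conf'],2),cx,cy,s,a)
    b=cv2.boxPoints(((cx,cy),s,a)); print(np.array([ray('top',T,q,.035)[:2] for q in b]).ravel())
for yaw in(71,-109): go([.46,-.265,.26],down(yaw))
print(calibration('wrist')['hand_eye'])
E
```

```text
[[ 0.      0.3276 -0.9448]
 [-0.0001 -0.9448 -0.3276]
 [-1.      0.0001 -0.    ]]
0.91 216.7115478515625 297.0577392578125 (18.04268455505371, 50.7940788269043) 78.69007110595703
[0.3075 0.2701 0.335  0.1336 0.2871 0.1231 0.26   0.259 ]
0.77 379.5079345703125 233.31045532226562 (18.390884399414062, 48.37601852416992) 19.09349250793457
[ 0.4193 -0.2102  0.5491 -0.2585  0.5322 -0.3077  0.4028 -0.2588]
0.7 379.8800354003906 306.84002685546875 (52.80000305175781, 18.400001525878906) 53.13010025024414
[ 0.3142 -0.1905  0.3445 -0.2323  0.2301 -0.317   0.2006 -0.2754]
N 21 shift m [-0.0014  0.0147 -0.0212] turn [-6.76  0.    0.  ]
N 11 shift m [-0.0026 -0.0294 -0.0246] turn [ 3.47  0.   -0.  ]
[[-0.0008 -0.2935  0.956  -0.1422]
 [ 1.     -0.0007  0.0006  0.0004]
 [ 0.0005  0.956   0.2935 -0.0756]
 [ 0.      0.      0.      1.    ]]
```

Request:
arm_command:
  plan:
    - [[-0.0026,-0.0294,-0.0246,3.5,0,0,0.085],[-0.0026,-0.0294,-0.0246,3.5,0,0,0.085],[-0.0026,-0.0294,-0.0246,3.5,0,0,0.085],[-0.0026,-0.0294,-0.0246,3.5,0,0,0.085],[-0.0026,-0.0294,-0.0246,3.5,0,0,0.085],[-0.0026,-0.0294,-0.0246,3.5,0,0,0.085],[-0.0026,-0.0294,-0.0246,3.5,0,0,0.085],[-0.0026,-0.0294,-0.0246,3.5,0,0,0.085],[-0.0026,-0.0294,-0.0246,3.5,0,0,0.085],[-0.0026,-0.0294,-0.0246,3.5,0,0,0.085],[-0.0026,-0.0294,-0.0246,3.5,0,0,0.085],[0,0,0,0,0,0,0.085],[0,0,0,0,0,0,0.085]]

```text
t: 1.93
tool_pos: [0.4754, -0.2562, 0.2609]
tool_rot: [-2.02, 0.385, 2.01]
contact_force: [-0.8, -0.3, 0.3]
opening: 0.0845
```

Run:
```python
from h import *
print(pose())
T,im=snap('wrist','w1')
for d in mark_of('wrist','tray')[:2]+mark_of('wrist','tray_mid')[:2]: print(round(d['conf'],2),w(T,d['at']))
for d in cut_out('wrist','tray')[:2]:
    m=d['mask']; r=cv2.minAreaRect(np.argwhere(m)[:,::-1].astype(np.float32)); print(round(d['conf'],2),r)
```

```text
(array([ 0.4754, -0.2562,  0.2609]), array([[ 0.0044, -0.3687, -0.9295],
       [-0.0009, -0.9296,  0.3687],
       [-1.    , -0.0008, -0.0044]]))
0.92 [ 0.4783 -0.2656  0.0009]
0.64 [ 0.2705 -0.2554  0.0014]
0.64 [ 0.4824 -0.265   0.0199]
0.76 ((345.71533203125, 331.8934326171875), (121.13272094726562, 48.13993453979492), 29.981639862060547)
0.61 ((287.0, 174.0), (130.0, 44.0), 90.0)
```

View pics/w1.png

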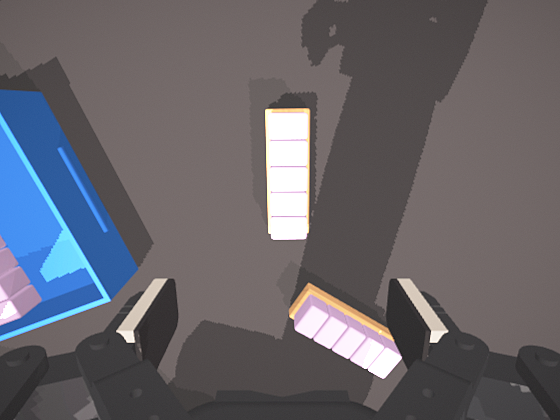

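Target tray spans (287,112)–(289,238), already nearly aligned with the jaws; the lower one is a look-alike. Compute the descent.

Run:
```python
from h import *
T=T_of('wrist')
q=[ray('wrist',T,u,.047) for u in [(266.5,112),(308.5,112),(271,237),(308,237)]]
print(np.array(q)); a,b=(q[0]+q[1])/2,(q[2]+q[3])/2
yaw=np.degrees(np.arctan2(*(a-b)[1::-1])); c=(a+b)/2; print(c,yaw,np.linalg.norm(a-b))
c=np.array([.478,-.265]) *.5+c[:2]*.5; print(c)
go([*c,.10],down(yaw-90)); go([*c,.021],down(yaw-90))
```

```text
[[ 0.5436 -0.2704  0.047 ]
 [ 0.5287 -0.3073  0.047 ]
 [ 0.4254 -0.2263  0.047 ]
 [ 0.4109 -0.2623  0.047 ]]
[ 0.4772 -0.2666  0.047 ] -20.70326357314469 0.1261628586044769
[ 0.4776 -0.2658]
N 5 shift m [ 0.0321  0.0012 -0.0012] turn [-0.24 -0.05  0.01]
N 7 shift m [ 0.0342  0.0008 -0.0008] turn [-0.17 -0.03  0.01]
```

Request:
arm_command:
  plan:
    - [[0.032,0.0012,-0.0012,-0.3,0,0,0.085],[0.032,0.0012,-0.0012,-0.3,0,0,0.085],[0.032,0.0012,-0.0012,-0.2,0,0,0.085],[0.032,0.0012,-0.0012,-0.2,0,0,0.085],[0.02,0.0012,-0.0012,-0.2,0,0,0.085],[0,0,0,0,0,0,0.085],[0,0,0,0,0,0,0.085]]

```text
t: 2.72
tool_pos: [0.4732, -0.2754, 0.1109]
tool_rot: [-2.029, 0.387, 2.008]
contact_force: [0.9, 0.5, 1.0]
opening: 0.0847
```

Run:
```python
from h import *
print(pose())
go([.4776,-.2658,.022],down(-110.7))
T,im=snap('wrist','w2')
for d in mark_of('wrist','tray')[:2]: print(round(d['conf'],2),w(T,d['at']))
```

```text
(array([ 0.4732, -0.2754,  0.1109]), array([[ 0.0095, -0.366 , -0.9306],
       [-0.0065, -0.9306,  0.366 ],
       [-0.9999,  0.0026, -0.0113]]))
N 3 shift m [ 0.0296 -0.0036 -0.    ] turn [-0.26 -0.21 -0.05]
0.78 [ 0.48   -0.2646  0.0031]
```

Request:
arm_command:
  plan:
    - [[0.022,-0.004,0.0,-0.3,-0.4,-0.3,0.085],[0.022,-0.003,-0.001,0,0,0,0.085],[0.022,-0.002,-0.001,0,0,0,0.085],[0.012,0,0,0,0,0,0.085],[0,0,0,0,0,0,0.085]]

```text
t: 3.23
tool_pos: [0.4875, -0.2753, 0.0459]
tool_rot: [-2.052, 0.39, 1.993]
contact_force: [-0.1, -0.0, 0.6]
opening: 0.0849
```

Run:
```python
from h import *
print(pose())
go([.478,-.2655,.022],down(-110.7))
```

```text
(array([ 0.4875, -0.2753,  0.0459]), array([[ 0.0261, -0.3627, -0.9316],
       [-0.0151, -0.9319,  0.3624],
       [-0.9995,  0.0046, -0.0298]]))
N 1 shift m [ 0.0235 -0.0058  0.0131] turn [-0.56 -1.7  -0.27]
```

Request:
arm_command:
  plan:
    - [[0.006,-0.003,0.006,-0.3,-1.7,-0.3,0.085],[0.006,-0.003,0.006,0,0,0,0.085],[0,0,0,0,0,0,0.085]]

```text
t: 3.48
tool_pos: [0.4802, -0.2669, 0.0374]
tool_rot: [-2.026, 0.375, 2.019]
contact_force: [0.6, 0.3, -0.0]
opening: 0.0851
```

Run:
```python
from h import *
print(pose())
go([.478,-.2655,.022],down(-110.7))
```

```text
(array([ 0.4802, -0.2669,  0.0374]), array([[ 0.0028, -0.3577, -0.9338],
       [-0.0019, -0.9338,  0.3577],
       [-1.    ,  0.0008, -0.0033]]))
N 1 shift m [ 0.0154 -0.0005  0.0026] turn [-0.26 -0.19 -0.05]
```

Request:
arm_command:
  plan:
    - [[0.007,-0.0003,0.0015,-0.3,-0.2,0,0.085],[0.007,0,0,0,0,0,0.085],[0,0,0,0,0,0,0.085],[0,0,0,0,0,0,0.038],[0,0,0,0,0,0,0.0],[0,0,0,0,0,0,0.0],[0,0,0,0,0,0,0.0],[0,0,0,0,0,0,0.0],[0,0,0,0,0,0,0.0],[0,0,0,0,0,0,0.0]]
  squeeze: 50

```text
t: 4.32
tool_pos: [0.4805, -0.2669, 0.0251]
tool_rot: [-2.031, 0.371, 2.022]
contact_force: [0.2, -0.5, 0.4]
opening: 0.0369
```

Run:
```python
from h import *
p,Rm=pose();print(p,Rm)
print(ctrl.get_obs()['opening'])
T=T_of('top');get_image('top')
for d in mark_of('top','case')[:1]+mark_of('top','lid_hinge')[:1]+mark_of('top','clip_end')[:1]: print(w(T,d['at']))
go([p[0],p[1],.2],Rm)
```

```text
[ 0.4805 -0.2669  0.0251] [[ 0.0038 -0.3523 -0.9359]
 [-0.0032 -0.9359  0.3523]
 [-1.      0.0016 -0.0046]]
0.03694741500772669
[0.5398 0.0308 0.0005]
[0.542  0.1191 0.0718]
[0.355  0.3701 0.0012]
N 5 shift m [-0.035   0.0001 -0.0002] turn [0. 0. 0.]
```

Request:
arm_command:
  plan:
    - [[-0.02,0,0,0,0,0,0.0],[-0.03,0,0,0,0,0,0.0],[-0.03,0,0,0,0,0,0.0],[-0.03,0,0,0,0,0,0.0],[-0.02,0,0,0,0,0,0.0],[0,0,0,0,0,0,0.0],[0,0,0,0,0,0,0.0]]

```text
t: 5.1
tool_pos: [0.4756, -0.2635, 0.1532]
tool_rot: [-2.015, 0.365, 2.033]
contact_force: [-1.4, 0.4, -2.7]
opening: 0.0373
```

Run:
```python
from h import *
print(pose(),ctrl.get_obs()['opening'])
go([.542,.011,.165],down(-90),14)
```

```text
(array([ 0.4756, -0.2635,  0.1532]), array([[-0.0081, -0.3524, -0.9358],
       [ 0.0051, -0.9358,  0.3524],
       [-1.    , -0.0019,  0.0094]])) 0.03728001385526648
N 14 shift m [-0.0008 -0.0203 -0.0009] turn [-1.47  0.04  0.01]
```

Request:
arm_command:
  plan:
    - [[-0.003,-0.02,-0.001,-1.5,0.2,0,0],[-0.003,-0.02,-0.001,-1.5,0.2,0,0],[-0.001,-0.02,-0.001,-1.5,0,0,0],[-0.001,-0.02,-0.001,-1.5,0,0,0],[-0.001,-0.02,-0.001,-1.5,0,0,0],[-0.001,-0.02,-0.001,-1.5,0,0,0],[-0.001,-0.02,-0.001,-1.5,0,0,0],[-0.001,-0.02,-0.001,-1.5,0,0,0],[-0.001,-0.02,-0.001,-1.5,0,0,0],[-0.001,-0.02,-0.001,-1.5,0,0,0],[-0.001,-0.02,-0.001,-1.5,0,0,0],[-0.001,-0.015,-0.001,-1.5,0,0,0],[0,0,0,0,0,0,0],[0,0,0,0,0,0,0]]

```text
t: 6.27
tool_pos: [0.5225, -0.0226, 0.1337]
tool_rot: [-2.139, 0.018, 2.25]
contact_force: [0.5, -0.5, -3.0]
opening: 0.0368
```

Run:
```python
from h import *
print(pose(),ctrl.get_obs()['opening'])
go([.542,.011,.165],down(-90)); go([.542,.011,.12],down(-90))
for c in('wrist','top'):
    T,im=snap(c,c+'3')
    for d in mark_of(c,'case')[:1]+mark_of(c,'tray')[:3]+mark_of(c,'lid_hinge')[:1]: print(c,round(d['conf'],2),w(T,d['at']))
a=cv2.imread('pics/wrist3.png');b=cv2.imread('pics/top3.png')[120:330,200:480]
cv2.imwrite('pics/c3.png',cv2.resize(np.hstack([a,cv2.resize(b,(560,420))]),(800,300)))
```

```text
(array([ 0.5225, -0.0226,  0.1337]), array([[-0.0501, -0.0346, -0.9981],
       [ 0.0189, -0.9993,  0.0337],
       [-0.9986, -0.0172,  0.0507]])) 0.03679096009194627
N 2 shift m [-0.0158 -0.0172 -0.0087] turn [-0.98  1.44  0.52]
N 2 shift m [ 0.0067 -0.0169 -0.0096] turn [-0.98  1.44  0.52]
wrist 0.73 [ 0.5389  0.0317 -0.0046]
wrist 0.79 [ 0.5168 -0.0239  0.1069]
wrist 0.59 [0.5445 0.1212 0.0728]
top 0.74 [ 0.5378  0.0328 -0.0002]
top 0.95 [ 0.2663 -0.2607  0.0019]
top 0.91 [0.2928 0.1934 0.0043]
top 0.86 [ 0.5162 -0.0255  0.1099]
top 0.55 [0.5421 0.1159 0.0747]
```

View pics/c3.png

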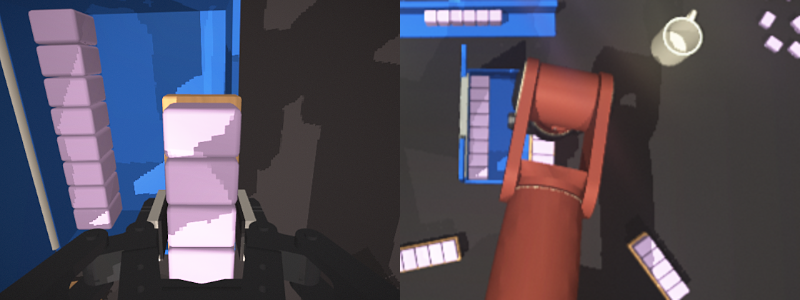

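Left: wrist view, tray held square, beside the empty space; right: top view agrees. Centre it, then lower.

Request:
arm_command:
  plan:
    - [[-0.008,-0.011,-0.008,-1,1.5,0.5,0],[-0.005,-0.011,-0.008,-0.6,1.3,0.5,0],[0,-0.01,-0.005,0,0,0,0],[0,0,0,0,0,0,0],[0,0,0,0,0,0,0]]

```text
t: 7.08
tool_pos: [0.5492, 0.01, 0.1519]
tool_rot: [-2.23, 0.009, 2.207]
contact_force: [-0.9, 0.4, -3.4]
opening: 0.0369
```

Run:
```python
from h import *
print(pose(),ctrl.get_obs()['opening'])
go([.545,.012,.08],down(-90))
```

```text
(array([0.5492, 0.01  , 0.1519]), array([[ 0.0104, -0.0074, -0.9999],
       [-0.0012, -1.    ,  0.0074],
       [-0.9999,  0.0012, -0.0104]])) 0.03694443652784018
N 2 shift m [ 0.036  -0.001   0.0024] turn [-0.21 -0.3  -0.03]
```

Request:
arm_command:
  plan:
    - [[0.018,-0.001,0.002,-0.2,-0.5,0,0],[0.018,0,0.001,0,-0.2,0,0],[0.018,0,0.001,0,-0.2,0,0],[0.018,0,0.001,0,-0.2,0,0],[0.012,0,0,0,-0.1,0,0],[0,0,0,0,0,0,0],[0,0,0,0,0,0,0]]

```text
t: 7.67
tool_pos: [0.5417, 0.0116, 0.0585]
tool_rot: [2.203, -0.004, -2.24]
contact_force: [0.8, 0.2, -2.0]
opening: 0.0371
```

Run:
```python
from h import *
print(pose(),ctrl.get_obs()['opening'],ctrl.get_obs()['contact_force'])
go([.542,.012,.031],down(-90))
```

```text
(array([0.5417, 0.0116, 0.0585]), array([[-0.0169, -0.0016, -0.9999],
       [-0.0017, -1.    ,  0.0016],
       [-0.9999,  0.0017,  0.0169]])) 0.037094187959913455 [ 0.8433  0.2136 -2.0369]
N 1 shift m [ 0.0275 -0.0005 -0.0008] turn [-0.09  0.97 -0.1 ]
```

Request:
arm_command:
  plan:
    - [[0.01,0,0,0,1,0,0],[0.008,0,0,0,0,0,0],[0.003,0,0,0,0,0,0],[0,0,0,0,0,0,0]]

```text
t: 8.0
tool_pos: [0.5427, 0.0111, 0.038]
tool_rot: [2.224, -0.005, -2.218]
contact_force: [0.0, 0.6, -1.6]
opening: 0.0372
```

Run:
```python
from h import *
print(pose(),ctrl.get_obs()['opening'],ctrl.get_obs()['contact_force'])
```

```text
(array([0.5427, 0.0111, 0.038 ]), array([[ 0.0027, -0.0019, -1.    ],
       [-0.0021, -1.    ,  0.0019],
       [-1.    ,  0.0021, -0.0027]])) 0.03720162328885206 [ 0.0286  0.6378 -1.5798]
```

Request:
arm_command:
  plan:
    - [[0.004,0,0,0,0,0,0],[0.003,0,0,0,0,0,0],[0.002,0,0,0,0,0,0],[0,0,0,0,0,0,0]]

```text
t: 8.33
tool_pos: [0.5449, 0.0108, 0.0306]
tool_rot: [2.228, -0.005, -2.214]
contact_force: [-0.3, -0.2, -2.4]
opening: 0.037
```

Request:
arm_command:
  plan:
    - [[0.002,0,0,0,0,0,0],[0.002,0,0,0,0,0,0],[0,0,0,0,0,0,0]]

```text
t: 8.58
tool_pos: [0.5459, 0.0107, 0.0309]
tool_rot: [2.226, -0.005, -2.215]
contact_force: [0.2, 0.1, -2.3]
opening: 0.0372
```

Request:
arm_command:
  plan:
    - [[0.003,0,0,0,0,0,0],[0,0,0,0,0,0,0.045],[0,0,0,0,0,0,0.055],[0,0,0,0,0,0,0.055],[0,0,0,0,0,0,0.055],[0,0,0,0,0,0,0.055]]

```text
t: 9.08
tool_pos: [0.5497, 0.0103, 0.032]
tool_rot: [2.234, -0.006, -2.206]
contact_force: [0.3, 0.3, -0.2]
opening: 0.0547
```

Request:
arm_command:
  plan:
    - [[-0.02,0,0,0,0,0,0.055],[-0.025,0,0,0,0.3,0,0.055],[-0.03,0,0,0,0.3,0,0.055],[-0.03,0,0,0,0.3,0,0.055],[-0.02,0,0,0,0,0,0.055],[0,0,0,0,0,0,0.055]]

```text
t: 9.58
tool_pos: [0.5444, 0.011, 0.1574]
tool_rot: [2.243, -0.005, -2.199]
contact_force: [0.6, -0.1, 0.9]
opening: 0.0549
```

Run:
```python
from h import *
print(pose(),ctrl.get_obs()['opening'])
for c in('wrist','scene'):
    T,im=snap(c,c+'4')
    for d in mark_of(c,'case')[:1]+mark_of(c,'tray')[:3]+mark_of(c,'lid_hinge')[:1]+mark_of(c,'clip_end')[:1]: print(c,round(d['conf'],2),w(T,d['at']))
a=cv2.imread('pics/wrist4.png');b=cv2.imread('pics/scene4.png')[100:310,140:420]
cv2.imwrite('pics/c4.png',cv2.resize(np.hstack([a,cv2.resize(b,(560,420))]),(800,300)))
```

```text
(array([0.5444, 0.011 , 0.1574]), array([[ 0.0199, -0.0018, -0.9998],
       [-0.0026, -1.    ,  0.0017],
       [-0.9998,  0.0025, -0.0199]])) 0.05485562142077097
wrist 0.98 [ 0.541   0.0371 -0.0007]
wrist 0.97 [0.5434 0.0096 0.003 ]
wrist 0.79 [0.5463 0.1202 0.0773]
scene 0.77 [0.5384 0.0369 0.    ]
scene 0.94 [ 0.2761 -0.2566  0.0026]
scene 0.94 [0.2951 0.1958 0.0038]
scene 0.74 [0.5433 0.015  0.0073]
scene 0.89 [0.5411 0.1205 0.0721]
scene 0.7 [0.5404 0.1119 0.3011]
```

View pics/c4.png

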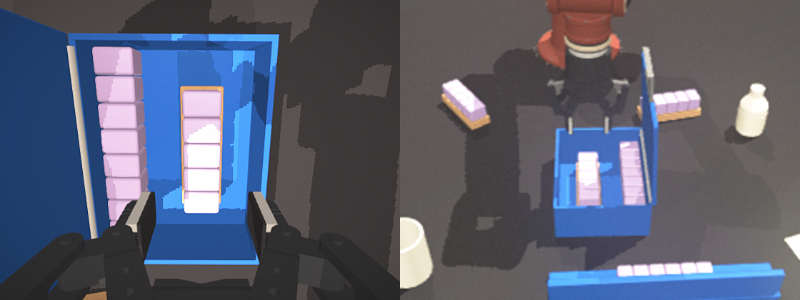

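Tray sits upright in the front space (wrist view 200,150), released. Next: close the fingers, rise, and go over the lid's near side (clear of the clip) to behind it.

Request:
arm_command:
  plan:
    - [[-0.025,0,0.012,0,-0.5,0,0],[-0.025,0,0.012,0,0,0,0],[-0.025,0,0.012,0,0,0,0],[-0.025,0,0.012,0,0,0,0],[-0.025,0,0.012,0,0,0,0],[-0.025,0,0.012,0,0,0,0],[-0.025,0,0.012,0,0,0,0],[0,0,0,0,0,0,0],[0,0,0,0,0,0,0]]

```text
t: 10.83
tool_pos: [0.4516, 0.0119, 0.3287]
tool_rot: [-2.209, 0.002, 2.232]
contact_force: [0.1, 0.2, -0.4]
opening: -0.0
```

Run:
```python
from h import *
print(pose(),ctrl.get_obs()['opening'])
go([.455,.215,.345],down(-90),8)
```

```text
(array([0.4516, 0.0119, 0.3287]), array([[-0.0107, -0.002 , -0.9999],
       [-0.0001, -1.    ,  0.002 ],
       [-0.9999,  0.0002,  0.0107]])) -1.600914247240474e-05
N 8 shift m [-0.002  -0.0254 -0.0004] turn [-0.01  0.08 -0.  ]
```

Request:
arm_command:
  plan:
    - [[-0.008,-0.02,0,0,0.6,0,0],[-0.004,-0.0254,0,0,0,0,0],[-0.002,-0.0254,0,0,0,0,0],[-0.002,-0.0254,0,0,0,0,0],[-0.002,-0.0254,0,0,0,0,0],[-0.002,-0.0254,0,0,0,0,0],[-0.002,-0.0254,0,0,0,0,0],[0,-0.02,0,0,0,0,0],[0,0,0,0,0,0,0],[0,0,0,0,0,0,0]]

```text
t: 11.67
tool_pos: [0.4522, 0.2122, 0.337]
tool_rot: [-2.201, 0.011, 2.24]
contact_force: [0.2, -0.5, 0.1]
opening: 0.0002
```

Run:
```python
from h import *
print(pose())
go([.455,.20,.228],down(-90),4)
```

```text
(array([0.4522, 0.2122, 0.337 ]), array([[-0.0174, -0.0058, -0.9998],
       [-0.0043, -1.    ,  0.0059],
       [-0.9998,  0.0044,  0.0174]]))
N 4 shift m [ 0.0273  0.003  -0.001 ] turn [-0.08  0.25 -0.06]
```

Request:
arm_command:
  plan:
    - [[0.022,0.003,0,-0.3,1,-0.2,0],[0.026,0.003,0,0,0,0,0],[0.026,0.003,0,0,0,0,0],[0.022,0.003,0,0,0,0,0],[0.008,0,0,0,0,0,0],[0,0,0,0,0,0,0],[0,0,0,0,0,0,0]]

```text
t: 12.25
tool_pos: [0.452, 0.1946, 0.2248]
tool_rot: [-2.216, 0.01, 2.225]
contact_force: [0.1, -1.2, 0.5]
opening: -0.0
```

Run:
```python
from h import *
print(pose())
go([.455,.143,.226],down(-90),4)
```

```text
(array([0.452 , 0.1946, 0.2248]), array([[-0.0041, -0.0051, -1.    ],
       [-0.0041, -1.    ,  0.0051],
       [-1.    ,  0.0042,  0.0041]]))
N 4 shift m [-0.0003  0.0129 -0.0008] turn [-0.07  0.06 -0.06]
```

Request:
arm_command:
  plan:
    - [[0,0.013,0,0,0,0,0],[0,0.013,0,0,0,0,0],[0,0.013,0,0,0,0,0],[0,0.013,0,0,0,0,0],[0,0.013,0,0,0,0,0],[0,0.013,0,0,0,0,0],[0,0.013,0,0,0,0,0],[0,0,0,0,0,0,0]]

```text
t: 12.92
tool_pos: [0.4573, 0.1011, 0.2381]
tool_rot: [-2.233, 0.003, 2.204]
contact_force: [-0.0, -0.5, 0.4]
opening: 0.0002
```

Run:
```python
from h import *
print(pose(),ctrl.get_obs()['contact_force'])
T,im=snap('scene','s5')
for d in mark_of('scene','clip_end')[:1]: print(d['conf'],w(T,d['at']))
cv2.imwrite('pics/c5.png',cv2.resize(cv2.imread('pics/s5.png')[60:300,160:480],(640,480)))
```

```text
(array([0.4573, 0.1011, 0.2381]), array([[ 0.0132, -0.0042, -0.9999],
       [ 0.0013, -1.    ,  0.0042],
       [-0.9999, -0.0014, -0.0132]])) [-0.0082 -0.533   0.4407]
0.76 [0.5396 0.0688 0.2946]
```

View pics/c5.png

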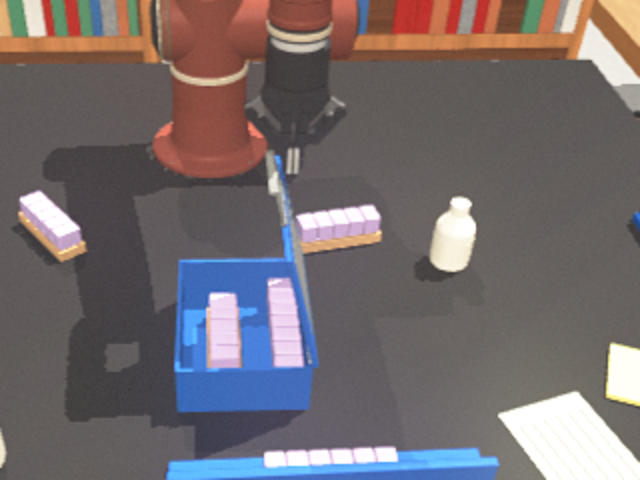

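Lid tipped to ~77° by the closed fingers (293,160), clip untouched. Continue along the arc.

Request:
arm_command:
  plan:
    - [[0.006,0.013,0,0,-0.8,0,0],[0.007,0.013,0,0,0,0,0],[0.009,0.012,0,0,0,0,0],[0.01,0.011,0,0,0,0,0],[0.011,0.01,0,0,0,0,0],[0.011,0.008,0,0,0,0,0],[0,0,0,0,0,0,0]]

```text
t: 13.6
tool_pos: [0.4615, 0.0377, 0.1882]
tool_rot: [-2.232, -0.011, 2.208]
contact_force: [-0.8, -0.3, -0.0]
opening: -0.0005
```

Run:
```python
from h import *
print(pose(),ctrl.get_obs()['contact_force'])
T,im=snap('scene','s6')
for d in mark_of('scene','clip_end')[:1]: print(d['conf'],w(T,d['at']))
```

```text
(array([0.4615, 0.0377, 0.1882]), array([[ 0.011 ,  0.0036, -0.9999],
       [ 0.0066, -1.    , -0.0036],
       [-0.9999, -0.0065, -0.0111]])) [-0.7744 -0.2909 -0.0451]
0.65 [ 0.5407 -0.0272  0.2486]
```

Request:
arm_command:
  plan:
    - [[0.011,0.01,0.002,0.3,-0.7,0.3,0],[0.011,0.009,0.002,0,0,0,0],[0.012,0.008,0.001,0,0,0,0],[0.012,0.007,0.001,0,0,0,0],[0.012,0.006,0,0,0,0,0],[0.012,0.005,0,0,0,0,0],[0,0,0,0,0,0,0]]

```text
t: 14.28
tool_pos: [0.4565, -0.0102, 0.1138]
tool_rot: [-2.224, -0.002, 2.217]
contact_force: [-0.3, 0.3, 0.1]
opening: -0.0003
```

Run:
```python
from h import *
print(pose(),ctrl.get_obs()['contact_force'])
T,im=snap('scene','s7')
for d in mark_of('scene','clip_end')[:1]: print(d['conf'],w(T,d['at']))
```

```text
(array([ 0.4565, -0.0102,  0.1138]), array([[ 0.0028, -0.0003, -1.    ],
       [ 0.0017, -1.    ,  0.0003],
       [-1.    , -0.0017, -0.0028]])) [-0.2754  0.3319  0.1121]
0.75 [ 0.5398 -0.0986  0.1245]
```

Lid at about 12°. Press down the last ~30 mm.

Request:
arm_command:
  plan:
    - [[0.009,0.003,0,0,0,0,0],[0.009,0.003,0,0,0,0,0],[0.008,0.002,0,0,0,0,0],[0.006,0,0,0,0,0,0],[0.005,0,0,0,0,0,0],[0.005,0,0,0,0,0,0],[0.005,0,0,0,0,0,0]]

```text
t: 14.97
tool_pos: [0.4606, -0.0188, 0.0826]
tool_rot: [2.22, 0.005, -2.222]
contact_force: [-20.7, 1.6, 35.4]
opening: -0.0004
```

Run:
```python
from h import *
print(pose(),ctrl.get_obs()['contact_force'])
T,im=snap('scene','s8')
for d in mark_of('scene','clip_end')[:1]: print(d['conf'],w(T,d['at']))
```

```text
(array([ 0.4606, -0.0188,  0.0826]), array([[-0.0008,  0.0027, -1.    ],
       [ 0.0013, -1.    , -0.0028],
       [-1.    , -0.0013,  0.0008]])) [-20.6537   1.585   35.3625]
0.75 [ 0.5424 -0.108   0.0789]
```

Lid shut: clip_end at z≈0.079 and TCP stopped at the lid top. Lift and go over the clip's outer half.

Request:
arm_command:
  plan:
    - [[-0.02,0,0,0,0,0,0],[-0.02,0.005,-0.005,0,0,0,0],[-0.004,0.015,-0.015,0,0,0,0],[0,0.015,-0.015,0,0,0,0],[0,0.015,-0.015,0,0,0,0],[0,0.014,-0.015,0,0,0,0],[0,0.01,-0.012,0,0,0,0],[0,0,0,0,0,0,0],[0,0,0,0,0,0,0]]

```text
t: 15.82
tool_pos: [0.5427, -0.0946, 0.1293]
tool_rot: [2.221, 0.008, -2.214]
contact_force: [-0.5, 0.9, 0.4]
opening: -0.0001
```

Run:
```python
from h import *
print(pose(),ctrl.get_obs()['contact_force'])
go([.541,-.095,.09],down(-90))
for c in('scene','wrist'):
    T,im=snap(c,c+'9')
    for d in mark_of(c,'clip_end')[:1]+mark_of(c,'lid_hinge')[:1]+mark_of(c,'case')[:1]: print(c,d['conf'],w(T,d['at']))
a=cv2.imread('pics/wrist9.png');b=cv2.imread('pics/scene9.png')[100:310,140:420]
cv2.imwrite('pics/c9.png',cv2.resize(np.hstack([a,cv2.resize(b,(560,420))]),(800,300)))
```

```text
(array([ 0.5427, -0.0946,  0.1293]), array([[ 0.0029,  0.0073, -1.    ],
       [-0.0002, -1.    , -0.0073],
       [-1.    ,  0.0002, -0.0029]])) [-0.484   0.891   0.4119]
N 2 shift m [0.0197 0.0002 0.0009] turn [ 0.21 -0.08 -0.01]
scene 0.98 [ 0.5447 -0.1054  0.0838]
scene 0.45 [ 0.5389 -0.1084  0.0793]
scene 0.6 [0.5444 0.0353 0.0011]
wrist 0.62 [ 0.5412 -0.1061  0.0795]
wrist 0.57 [ 0.539   0.0346 -0.0032]
```

View pics/c9.png

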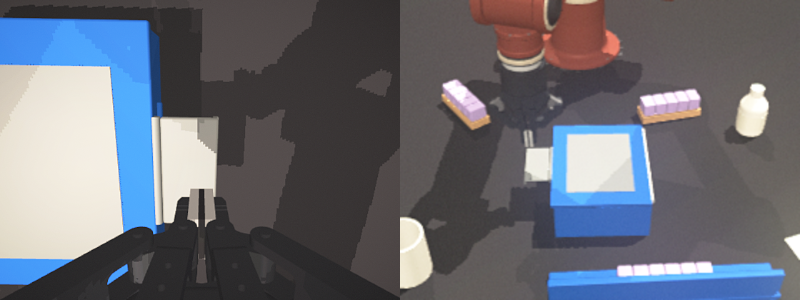

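Lid is shut, clip sticks out at (188,170) with the closed fingers above its outer half. Press down.

Request:
arm_command:
  plan:
    - [[0.018,0,0,0.2,0,0,0],[0.018,0,0,0,0,0,0],[0.01,0,0,0,0,0,0],[0.01,0,0,0,0,0,0],[0.01,0,0,0,0,0,0],[0.01,0,0,0,0,0,0],[0,0,0,0,0,0,0]]

```text
t: 16.8
tool_pos: [0.5463, -0.0938, 0.0564]
tool_rot: [2.232, 0.003, -2.201]
contact_force: [-1.1, 0.3, 0.2]
opening: -0.0001
```

Run:
```python
from h import *
print(pose(),ctrl.get_obs()['contact_force'])
T,im=snap('scene','s10')
for d in mark_of('scene','clip_end')[:1]: print(d['conf'],w(T,d['at']))
```

```text
(array([ 0.5463, -0.0938,  0.0564]), array([[ 0.014 ,  0.006 , -0.9999],
       [-0.0029, -1.    , -0.0061],
       [-0.9999,  0.0029, -0.014 ]])) [-1.0956  0.2503  0.1624]
0.7 [ 0.5396 -0.0985  0.0495]
```

Request:
arm_command:
  plan:
    - [[0.006,0,0,0,0,0,0],[0.006,0,0,0,0,0,0],[0,0,0,0,0,0,0],[0,0,0,0,0,0,0]]

```text
t: 17.23
tool_pos: [0.5483, -0.0945, 0.0463]
tool_rot: [2.236, 0.002, -2.196]
contact_force: [1.0, -0.7, -0.4]
opening: -0.0002
```

Run:
```python
from h import *
print(pose(),ctrl.get_obs()['contact_force'])
T,im=snap('wrist','w11')
T,im=snap('scene','s11')
for d in mark_of('scene','clip_end')[:1]: print(d['conf'],w(T,d['at']))
a=cv2.imread('pics/w11.png');b=cv2.imread('pics/s11.png')[140:290,180:380]
cv2.imwrite('pics/c11.png',cv2.resize(np.hstack([a,cv2.resize(b,(560,420))]),(800,300)))
```

```text
(array([ 0.5483, -0.0945,  0.0463]), array([[ 0.0182,  0.006 , -0.9998],
       [-0.0044, -1.    , -0.0061],
       [-0.9998,  0.0045, -0.0182]])) [ 0.9521 -0.6628 -0.3863]
```

View pics/c11.png

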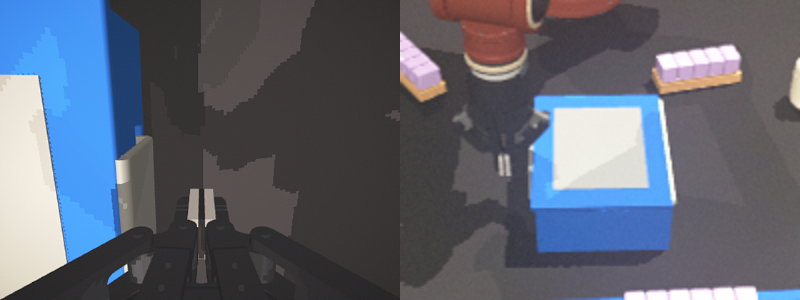

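The clip has folded down against the case front (135,190). Retreat outward and up, then check.

Request:
arm_command:
  plan:
    - [[-0.01,0.012,0,0,0,0,0],[-0.02,0.012,0,0,0,0,0],[-0.03,0.015,0,0,0,0,0],[-0.03,0.015,0,0,0,0,0],[-0.03,0.015,0,0,0,0,0],[-0.02,0.01,0,0,0,0,0],[0,0,0,0,0,0,0],[0,0,0,0,0,0,0],[0,0,0,0,0,0,0]]

```text
t: 18.13
tool_pos: [0.545, -0.1818, 0.1986]
tool_rot: [2.236, -0.003, -2.192]
contact_force: [0.3, -0.1, 0.3]
opening: -0.0001
```

Run:
```python
from h import *
o=ctrl.get_obs();print(o['tool_pos'],o['contact_force'],np.abs(o['dq']).max())
for c,ths in(('scene',['bottle','mug','rack','clip_end','lid_hinge']),('wrist',['clip_end'])):
    T,im=snap(c,c+'12')
    for th in ths:
        for d in mark_of(c,th)[:1]: print(c,th,round(d['conf'],2),w(T,d['at']))
a=cv2.imread('pics/wrist12.png');b=cv2.imread('pics/scene12.png')[130:280,180:380]
cv2.imwrite('pics/c12.png',cv2.resize(np.hstack([a,cv2.resize(b,(560,420))]),(800,300)))
```

```text
[ 0.545  -0.1818  0.1986] [ 0.2941 -0.0825  0.2942] 0.011030528179669489
scene bottle 0.88 [0.3521 0.3698 0.0047]
scene mug 0.65 [ 0.7201 -0.2986  0.0006]
scene rack 0.96 [0.7717 0.1274 0.0039]
scene lid_hinge 0.66 [0.5408 0.1216 0.0725]
wrist clip_end 0.96 [ 0.5414 -0.0618  0.0299]
```

View pics/c12.png

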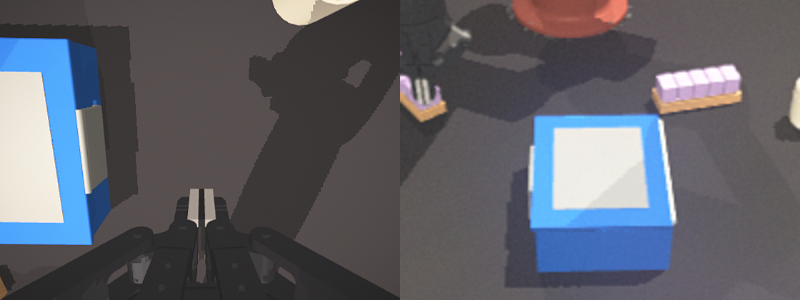

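Lid shut, clip lying against the front (90,150), bystanders in place, robot clear. Handing in.

```bash
python3 -c "
from station import *
print(finish_job())"
```

```text
the job is handed in; nothing more can be done
None
```

The job is handed in at about 18 s of the 58 s allowed; `finish_job` gave no verdict, so what follows rests on my own checks.

- **Tray:** I gripped the tray farthest from the base across its tiles and set it down upright in the empty front space of the case. I released it at close to zero height. A look afterwards put it about 25 mm to the front of the case's middle, flat and free of the fingers. I could not see it again once the lid was shut.
- **Lid:** I pushed it over from behind, beside the clip, and pressed it shut with about 35 N downward. The last pictures show it level on the rim.
- **Clip:** I pressed its outer half down until it snapped over. The last wrist measurement put its end at (0.541, -0.062, 0.030), folded down against the front of the case.
- **Bystanders:** The bottle, mug and rack were all measured within about 6 mm of where they started, which is about measurement noise.
- **Robot:** At hand-in it was clear of everything, with near-zero contact force.

No last check failed. The scene camera no longer reported the clip end after it folded, so the clip's final position comes from the wrist camera and the pictures only.

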